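# Cap the spare port and set the suction valve two turns open

### The job

Take the yellow cap out of the fittings tray and push it fully down over the open spare port of the suction manifold, then let go of it. Then take the black grip of the red handwheel, turn the wheel clockwise until the valve is fully shut against its stop, back it off anticlockwise exactly two full turns, and finish there still holding the grip between the fingers, with the wheel at rest. Leave the other fittings in the tray and do not shift the glass jar or the brush pot.

Things in the scene. Friction and masses are not known exactly. Their poses are not given: they have to be found in the camera images.
- manifold: Fixed suction manifold on a dark steel base plate 110 x 270 x 10 mm (x, y, z), with a copper header pipe, a round gauge (top 106 mm above the table) in the middle, the valve with its red wheel at y = -85 mm and the brass spare port at y = +95 mm. Origin: centre of the plate's underside, on the table; z up, x and y along the plate's sides.
- port (a point): Centre of the top of the spare port, an upright brass pipe 32 mm in diameter (tapering to 20 mm over the top 8 mm, dark top face), 85 mm above the table. The pipe is 32 mm wide down to 38 mm below this point, where a 44 mm collar begins. Axes as the manifold's.
- valve_axis (a point): Point on the upright axis of the valve wheel, 140.5 mm above the table, level with grip_centre. Axes as the manifold's. The red wheel (rim 112 mm over the outside, 12 mm thick) reaches up to 109 mm above the table, its hub nut to 120 mm. About 2 to 4 N of push on the grip turns the wheel, which stays where it is left.
- crank_grip: Black upright spinning grip (cylinder, 18 mm diameter, 45 mm high) on the rim of the red wheel, 50 mm from the wheel's axis; it spins freely about its own upright axis, so a gripper may hold it and follow the circle without turning. Origin: centre of its foot, 111.5 mm above the table; its top is at 156.5 mm.
- grip_centre (a point): Point on the crank grip's axis 29 mm above its foot and 16 mm below its top, 140.5 mm above the table, 50 mm from the valve axis.
- wheel (a joint): Angle of the red wheel in rad: 0 is fully shut on the hard stop; it grows as the wheel is turned anticlockwise seen from above (opening). Two turns open is 12.57; the wheel ends at 25.1. The grip stands at this angle, anticlockwise from the manifold's +x axis, about the valve axis. Starts a fifth to three quarters of a turn open.
- tray: White plastic tray, fixed, 250 x 300 x 45 mm (x, y, z), walls and floor 5 mm. Origin: centre of its underside. Holds the cap and three other fittings, all standing on its floor.
- cap: Yellow plastic cap, open below, 50 g: round skirt 50 mm outside and 40 mm inside diameter, 30 mm high, inner depth 24 mm; on top a round grip stub 22 mm in diameter and 26 mm high (whole cap 56 mm high). Origin: centre of its open underside, z up through the stub. Fully seated on the port its underside is 24 mm below the port's top, with about 4 mm of play all round.
- hose_tail: Brass hose tail fitting, 36 mm diameter, 44 mm high, loose in the tray. Origin: centre of its underside.
- collar: Grey plastic ring, 42 mm outside diameter, 22 mm high, loose in the tray. Origin: centre of its underside.
- tee: Steel fitting, 30 x 44 mm and 42 mm high, loose in the tray. Origin: centre of its underside.
- jar: Glass jar with green lid, 60 mm diameter, 85 mm high, loose on the table beyond the tray and manifold. Origin: centre of its underside.
- brush_pot: Green pot of brushes, 80 mm diameter, pot 100 mm and brushes to about 240 mm high, loose on the table to the robot's right. Origin: centre of its underside.
Mind the look-alikes: they are no part of the job. What is shaped like the hose_tail but green is not meant. What is shaped like the collar but blue is not meant.

How it is judged:
By the outcome, as a careful person would: the job done as asked, in the order asked, and still so for the second after the job is handed in, while the arm keeps its last pose, push and grip.
It also fails if it takes over 72 s, if anything falls off the work surface, if the arm or the gripper's body presses on something with over 40 N, if the wrist force passes 120 N, or if a joint passes its speed limit or range.

### The arm

A 6-joint arm with a two-finger parallel gripper is mounted at the origin on the work surface. World frame = base frame: x ahead of the robot, y to its left, z up, the work surface at z = 0. Lengths are in m, angles in rad, forces in N, time in s.
With the tool pointing down it reaches from about 0.275 to 0.725 m from the base axis. Payload 5.6 kg.
Tool frame: the origin (TCP) lies between the finger pads, 19 mm behind the fingertips; this is the grasp point; z points along the fingers, y is the line along which they close (so a half turn about z gives the same grasp; the last joint's range is limited). The gripper opens to 85 mm and grips with 20 to 120 N. Pads are 22 mm wide; open, the fingers measure 114 mm over their backs; the gripper's body (76 mm by 85 mm) begins 54 mm behind the grasp point. The pads swing forward as they close: fully open they stand 13 mm farther back than shut.
Start: joints at [1.608, 0.255, 0.108, 0, -1.424, -0.285], TCP at [0.135, 0.533, 0.25] pointing down, gripper open.
Joint ranges: [-2.95, 2.95], [-1.21, 1.97], [-1.09, 1.5], [-2.87, 1.71], [-2.94, -0.07], [-3.05, 3.05]. Speed limits (rad/s): [2.57, 2.57, 3.14, 3.14, 3.14, 3.14].

### API

Orientations are given as a unit quaternion [w, x, y, z].
In Python, from plant import arm gives the robot as it stands. The module is installed in compiled form; this text tells all that it offers.
- The arm moves only by the tool drive_tool, never from a script. Its arguments are lists of equal length, an entry for each row: "fingers": the opening, from 0 (shut) to 1 (fully open); "slide": the shift along the tool's x, y, z scaled (see below), a list of three; "twist": the turn about the tool's z scaled (see below). In form: {"fingers": [fingers, ...], "slide": [[dx, dy, dz], ...], "twist": [twist, ...]}. A call has 1 to 12 rows; each row is the pose to reach, as a shift and turn from the pose commanded when the call began, along the tool's axes at that moment; what a row does not reach only later rows make up. The controller multiplies each number of a shift by 0.2 m and each number of a turn by 120 degrees. A row lasts 1/12 s, in which the tool goes at most 41.7 mm and 7.16 degrees, less where a joint would pass 70% of its speed; a pose out of reach is approached as far as the arm can. A call with a number of a shift or a turn outside -1 to 1 is refused whole. A call with a gripper value outside its range is refused whole. The fingers move at their own pace and stop on an object; "squeeze" is the grip in N (left out, the last holds). Time passes only in rows, so rows that repeat a pose let the fingers close. It gives the time, the measured TCP pose, the force, the opening and the grip force at its end, in the units of the state.
- arm.sense(): the state, without advancing time (a new reading comes with each control period).
- arm.read_camera(name): name is "side" or "top"; returns the picture (400x640x3 uint8, red, green, blue); there is no depth.
- arm.calibration(name): a dict with "fx", "fy", "cx", "cy" (pixels), "R" (3x3) and "t" (3): a world point X has camera coordinates R X + t. Camera axes: x right, y down, z forward; pixel columns grow to the right and rows downward; lengths in m; the calibration is good to about 2 mm. A picture is of the moment at which its call begins. calibration takes no time and is no camera call.
- arm.job_done(): hands the job in; it is judged then, once.
Trained networks look in the newest picture that a camera, given by its name, has taken for a name from the list of things; names that differ only in an ending like _2 or _b are one class to them, and where a whole thing is asked for, a point or a joint stands for the part that bears it (a point fixed in the world has none). Each returns a list of dicts, best first, with "conf" (0 to 1); they miss things now and then, are a little off and sometimes report something else, mostly with a low value. They report only what shows in the picture. A call takes as long as a camera call. They do not tell look-alikes from the thing itself.
- arm.masks_of(camera, label): "pixels" (400x640 bool, what is visible of it) and "bbox" ([left, top, right, bottom] in pixels, round what is visible of it).
- arm.tip_of(camera, label): "at" ([column, row] in pixels: a listed point, or the origin of a listed thing).
The state is a dict: "t": time; "joints": joint angles; "dq": joint speeds; "tau": joint torques, N m; "ee_pos": TCP position; "eef_rot": TCP orientation; "wrist_force": force on the tool from outside, world axes, zero at the start; "wrist_torque": the same for the moment, N m; "grip_width": finger opening in m; "grasp_force": force on a finger pad.
Only numpy, scipy, OpenCV 4.12 (cv2) and the standard library are available. Lean on these libraries where they do the work, as an engineer would, in place of code of your own. Each camera call takes 0.05 s, during which the arm holds its last target. There are 200 camera calls.

## Working session

There is one attempt and no reset: what is moved stays moved. The work goes in short steps, Python scripts to look and compute and a tool call to move; the robot and the scene stay as the last step left them, time stands still between calls to the robot, and variables do not carry over. Pictures are saved under pics/ and viewed, at most 10 in all, crops included, and the job is handed in when it is done.

Besides the shell and the picture viewer there is one more tool, called after "Emit:" as name(argument=value, ...) on one line, values as JSON. drive_tool: Moves the arm, as the interface text tells. Its arguments: {"type":"object","properties":{"fingers":{"type":"array"},"slide":{"type":"array"},"twist":{"type":"array"},"squeeze":{"type":"number"}},"required":["fingers","slide","twist"]}

```bash
mkdir -p pics; cat > h.py <<'E'
import numpy as np, cv2
from plant import arm
def K(c):
    d=arm.calibration(c); return d
def tri(pa,pb,a="side",b="top"):
    P=[]
    for c in (a,b):
        d=K(c);k=np.array([[d["fx"],0,d["cx"]],[0,d["fy"],d["cy"]],[0,0,1]])
        P.append(k@np.hstack([np.array(d["R"]),np.array(d["t"]).reshape(3,1)]))
    X=cv2.triangulatePoints(P[0],P[1],np.array(pa,float).reshape(2,1),np.array(pb,float).reshape(2,1)).ravel()
    X=X[:3]/X[3]
    e=[proj(X,a)-np.array(pa),proj(X,b)-np.array(pb)]
    return X,np.abs(e).max()
def proj(X,c):
    d=K(c);x=np.array(d["R"])@np.array(X)+np.array(d["t"]).ravel()
    return np.array([d["fx"]*x[0]/x[2]+d["cx"],d["fy"]*x[1]/x[2]+d["cy"]])
def atz(p,z,c):
    d=K(c);R=np.array(d["R"]);t=np.array(d["t"]).ravel()
    C=-R.T@t;r=R.T@np.array([(p[0]-d["cx"])/d["fx"],(p[1]-d["cy"])/d["fy"],1])
    return C+r*(z-C[2])/r[2]
E
cat > a.py <<'E'
from h import *
np.set_printoptions(precision=4,suppress=True)
for c in ("side","top"):
    cv2.imwrite(f"pics/{c}0.png",arm.read_camera(c)[:,:,::-1])
    d=K(c);print(c,d["fx"],-np.array(d["R"]).T@np.array(d["t"]).ravel())
T={}
for l in ["cap","port","valve_axis","crank_grip","grip_centre","manifold","tray","jar","brush_pot"]:
    for c in ("side","top"):
        r=arm.tip_of(c,l);T[l,c]=r
        print(l,c,[(np.round(q["at"],1),round(q["conf"],2)) for q in r[:3]])
    if T[l,"side"] and T[l,"top"]: print("  ",*tri(T[l,"side"][0]["at"],T[l,"top"][0]["at"]))
s=arm.sense();print(s["t"],s["ee_pos"],s["eef_rot"],s["wrist_force"],s["grip_width"])
E
python3 a.py
```

```text
side 519.0842743701284 [0.2439 0.8126 1.0162]
top 454.31485231314235 [ 0.4091 -0.1135  1.3081]
cap side [(array([230.2, 330.1]), 0.87)]
cap top [(array([184.9, 187.8]), 0.64)]
   [0.6093 0.3071 0.004 ] 1.3360883660573109
port side [(array([317.6, 208.3]), 0.89), (array([362.3, 176.8]), 0.55)]
port top [(array([297.3, 216.6]), 0.93)]
   [ 0.5159 -0.0237  0.0936] 1.5776016265935482
valve_axis side [(array([359.1, 155. ]), 0.63)]
valve_axis top [(array([364.6, 228.8]), 0.76)]
   [ 0.4687 -0.2008  0.1376] 1.0217465616090067
crank_grip side [(array([363.1, 174.2]), 0.52)]
crank_grip top []
grip_centre side [(array([363.1, 170.1]), 0.42)]
grip_centre top [(array([231.1, 193. ]), 0.6), (array([347.6, 241.5]), 0.53), (array([477.7, 209.4]), 0.53)]
   [0.4589 0.089  0.3643] 39.798264812739035
manifold side [(array([341.5, 212.5]), 0.56), (array([321.9, 210.9]), 0.43), (array([261.2, 287.8]), 0.26)]
manifold top [(array([333.5, 228.2]), 0.95)]
   [ 0.4833 -0.1213 -0.0071] 0.010889017999858197
tray side [(array([269.4, 316.7]), 0.71)]
tray top [(array([205.2, 214.5]), 0.75)]
   [0.5358 0.2486 0.0062] 0.9606710139337906
jar side [(array([247.2, 207.5]), 0.81)]
jar top [(array([310.7, 141.3]), 0.65), (array([230.1, 191.7]), 0.49)]
   [ 0.7403 -0.0626 -0.0186] 1.706096418884897
brush_pot side [(array([369.1, 120.6]), 0.68)]
brush_pot top [(array([475.4, 206.8]), 0.75)]
   [ 0.5234 -0.5314  0.0034] 3.031574755783197
1.0 [0.1349 0.5332 0.25  ] [-0.      0.9923 -0.1236 -0.    ] [-0.0169 -0.1     0.5595] 0.08521194551918458
```

View pics/side0.png

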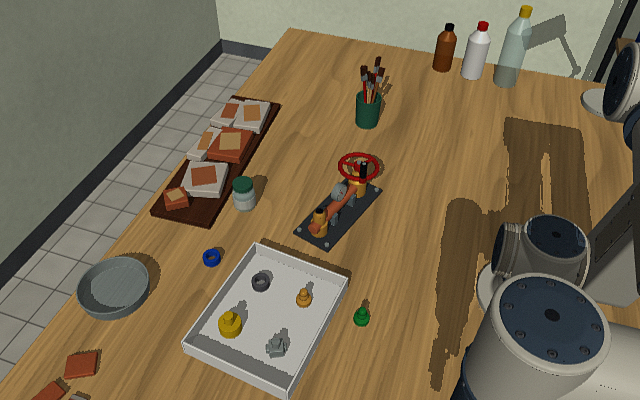

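View pics/top0.png

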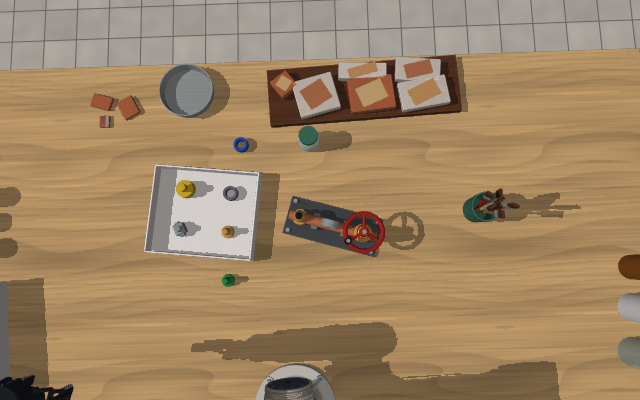

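The side view shows the yellow cap at (230,325), port at (319,212), and wheel at (358,167) with the black grip at (363,170). In the top view the cap is at (185,188), port at (298,215), wheel at (363,231), and grip at about (348,241). The network points agree, except the grip's first match in the top view, so I'll refine those with crops and a fit.

```bash
cat > b.py <<'E'
from h import *
np.set_printoptions(precision=4,suppress=True)
I={c:cv2.imread(f"pics/{c}0.png") for c in("side","top")}
def crop(c,x,y,w,h,s=8): return cv2.resize(I[c][y:y+h,x:x+w],None,fx=s,fy=s,interpolation=cv2.INTER_CUBIC)
a=crop("top",283,190,100,70,4);b=crop("side",290,140,100,110,4);
c=crop("top",165,168,50,50,4);d=crop("side",205,300,50,50,4)
can=np.zeros((480,800,3),np.uint8)
can[:280,:400]=a;can[280:480,:200]=c;can[280:480,200:400]=d;can[:440,400:800]=b
cv2.imwrite("pics/crop0.png",can)
P={}
for c in I:
    hsv=cv2.cvtColor(I[c],cv2.COLOR_BGR2HSV)
    red=((hsv[...,0]<4)|(hsv[...,0]>175))&(hsv[...,1]>190)&(hsv[...,2]>70)
    yel=(hsv[...,0]>22)&(hsv[...,0]<32)&(hsv[...,1]>200)&(hsv[...,2]>80)
    w=(slice(145,190),slice(330,385)) if c=="side" else (slice(205,258),slice(335,392))
    ys,xs=np.nonzero(red[w]);pts=np.stack([xs+w[1].start,ys+w[0].start],1).astype(np.int32)
    hull=cv2.convexHull(pts);e=cv2.fitEllipse(hull);print(c,"wheel",e,len(pts));P["w",c]=e[0]
    w=(slice(300,345),slice(210,250)) if c=="side" else (slice(170,205),slice(165,205))
    ys,xs=np.nonzero(yel[w]);print(c,"cap",xs.min()+w[1].start,xs.max()+w[1].start,ys.min()+w[0].start,ys.max()+w[0].start,xs.mean()+w[1].start,ys.mean()+w[0].start,len(xs))
print("wheel",tri(P["w","side"],P["w","top"]))
for z,c in((.103,"side"),(.103,"top")): print(atz(P["w",c],z,c))
print("grip",tri((363.1,170.1),(347.6,241.5)))
for z in(.005,.061): print("cap proj",z,proj([.6093,.3071,z],"side"),proj([.6093,.3071,z],"top"))
E
python3 b.py
```

```text
side wheel ((358.19464111328125, 166.7595672607422), (29.509824752807617, 40.67995834350586), 96.04264068603516) 464
side cap 218 240 311 337 229.24425887265136 324.5010438413361 479
top wheel ((363.3873291015625, 231.83030700683594), (40.86613845825195, 41.37648391723633), 92.99034881591797) 548
top cap 177 195 181 197 185.68085106382978 189.01702127659576 235
wheel (array([ 0.4657, -0.1997,  0.098 ]), np.float64(0.09153949383696158))
[ 0.4647 -0.1941  0.103 ]
[ 0.4652 -0.1994  0.103 ]
grip (array([ 0.4416, -0.1555,  0.1309]), np.float64(0.5380309717556884))
cap proj 0.005 [228.8318 329.5548] [185.1425 189.0577]
cap proj 0.061 [225.9609 315.5631] [178.7215 186.2046]
```

View pics/crop0.png

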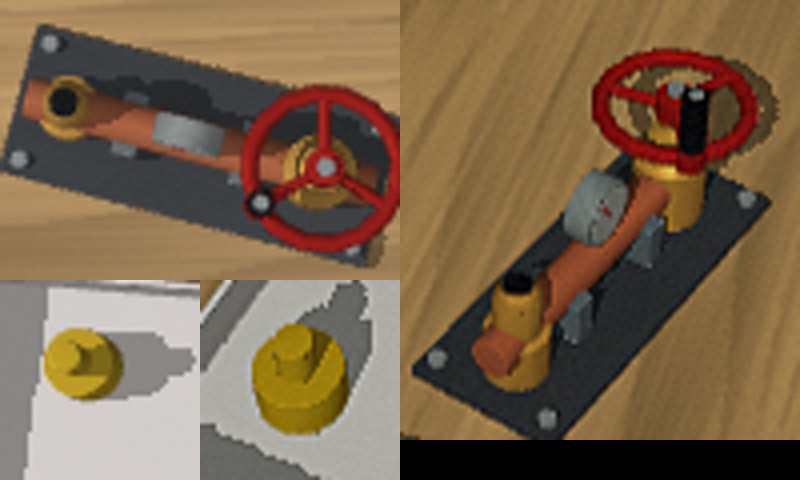

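Crops show: port's dark top at top (298.6,215.1) / side (319.1,210.4); grip top at top (348.1,240.4) / side (363.6,163.1); stub top at top (181.6,186.4) / side (229,312.9); hub nut at top (364.1,231.4) / side (358.9,162.1).

```bash
cat > c.py <<'E'
from h import *
np.set_printoptions(precision=4,suppress=True)
D={"port":((319.1,210.4),(298.6,215.1),.085),"griptop":((363.6,163.1),(348.1,240.4),.1565),"stub":((229,312.9),(181.6,186.4),.061),"nut":((358.9,162.1),(364.1,231.4),.12),"wheel":((358.2,166.76),(363.39,231.83),.103)}
for n,(s,t,z) in D.items(): print(n,*tri(s,t),"z given",z,atz(s,z,"side")[:2],atz(t,z,"top")[:2])
# joint fit: manifold x,y,yaw,wheel angle
from scipy.optimize import least_squares
def pts(p):
    x,y,a,w=p;R=np.array([[np.cos(a),-np.sin(a)],[np.sin(a),np.cos(a)]]);o=np.array([x,y])
    g=lambda v,z:np.r_[o+R@np.array(v),z]
    return {"port":g([0,.095],.085),"nut":g([0,-.085],.12),"wheel":g([0,-.085],.103),"griptop":g([.05*np.cos(w),-.085+.05*np.sin(w)],.1565)}
def res(p):
    q=pts(p);return np.concatenate([np.r_[proj(q[n],"side")-D[n][0],proj(q[n],"top")-D[n][1]] for n in q])
f=least_squares(res,[.49,-.11,-.26,2.]);print(f.x,np.rad2deg(f.x[2:]));print(f.fun.reshape(-1,4));print(pts(f.x))
g=least_squares(lambda p:np.concatenate([proj([*p,.061],"side")-D["stub"][0],proj([*p,.061],"top")-D["stub"][1]]),[.6,.3]);print("cap",g.x,g.fun)
E
python3 c.py
```

```text
port [ 0.5166 -0.0274  0.0828] 0.02378429591530562 z given 0.085 [ 0.516  -0.0255] [ 0.5163 -0.0276]
griptop [ 0.4429 -0.1562  0.1537] 0.22278725657744758 z given 0.1565 [ 0.4427 -0.153 ] [ 0.4423 -0.1562]
stub [0.6074 0.2989 0.0604] 0.4447215392190458 z given 0.061 [0.6061 0.2991] [0.6085 0.299 ]
nut [ 0.4655 -0.2006  0.1138] 0.09889938270904963 z given 0.12 [ 0.4638 -0.1937] [ 0.4655 -0.2001]
wheel [ 0.4657 -0.1997  0.098 ] 0.08871993666483036 z given 0.103 [ 0.4647 -0.1941] [ 0.4652 -0.1994]
[ 0.4894 -0.1173 -0.288   2.3358] [-16.5033 133.8337]
[[-0.0426 -0.2271 -0.524   0.007 ]
 [ 0.0164 -1.3235 -0.4995  0.1276]
 [ 0.2781 -1.1399 -0.2391  0.0149]
 [ 0.3173 -0.2837 -0.7461  0.0325]]
{'port': array([ 0.5163, -0.0262,  0.085 ]), 'nut': array([ 0.4652, -0.1988,  0.12  ]), 'wheel': array([ 0.4652, -0.1988,  0.103 ]), 'griptop': array([ 0.4423, -0.1543,  0.1565])}
cap [0.607 0.299] [-0.3619 -0.194   0.0171  0.5128]
```

Heights match the given ones within a few mm. Plan: cap at (0.607, 0.299), port (0.516, -0.027), valve axis (0.465, -0.199), manifold yaw -16.5°. First I move towards the cap, at height.

Emit:
drive_tool(fingers=[0.45,0.45,0.45,0.45,0.45,0.45,0.45,0.45,0.45], slide=[[0.04,0.01,0],[0.12,0.025,0],[0.22,0.045,0],[0.33,0.07,0],[0.44,0.095,0],[0.55,0.12,0],[0.66,0.14,0],[0.77,0.165,0],[0.88,0.19,0]], twist=[0,0,0,0,0,0,0,0,0])

```text
t: 1.75
ee_pos: [0.2975, 0.4522, 0.2501]
eef_rot: [-0.0, 0.992, -0.124, 0.0]
wrist_force: [0.6, 0.7, -0.1]
grip_width: 0.0384
grasp_force: 0.0
```

Emit:
drive_tool(fingers=[0.45,0.45,0.45,0.45,0.45,0.45,0.45,0.45], slide=[[0.11,0.025,0],[0.22,0.045,0],[0.33,0.07,0],[0.44,0.095,0],[0.55,0.12,0],[0.66,0.14,0],[0.77,0.165,0],[0.88,0.19,0]], twist=[0,0,0,0,0,0,0,0])

```text
t: 2.42
ee_pos: [0.4587, 0.372, 0.25]
eef_rot: [0.0, 0.992, -0.124, 0.0]
wrist_force: [0.4, -1.0, 0.6]
grip_width: 0.0381
grasp_force: 0.0
```

Emit:
drive_tool(fingers=[0.45,0.45,0.45,0.45,0.45,0.45,0.45,0.45,0.45,0.45,0.45], slide=[[0.11,0.025,0.02],[0.22,0.045,0.08],[0.33,0.07,0.15],[0.44,0.095,0.22],[0.55,0.12,0.29],[0.65,0.14,0.36],[0.73,0.16,0.42],[0.79,0.175,0.46],[0.815,0.18,0.5],[0.815,0.18,0.5],[0.815,0.18,0.5]], twist=[0,0,0,0,0,0,0,0,0,0,0])

```text
t: 3.33
ee_pos: [0.6064, 0.2985, 0.15]
eef_rot: [0.0, 0.992, -0.124, -0.0]
wrist_force: [-0.0, 0.3, -0.7]
grip_width: 0.0385
grasp_force: 0.0
```

```bash
cat > d.py <<'E'
from h import *
import sys
n=sys.argv[1];s,t=eval(sys.argv[2]),eval(sys.argv[3])  # centres
o=[]
for c,(x,y) in (("side",s),("top",t)):
    im=arm.read_camera(c)[:,:,::-1];o.append(cv2.resize(im[y-40:y+40,x-40:x+40],(400,400),interpolation=cv2.INTER_CUBIC))
cv2.imwrite(f"pics/{n}.png",np.hstack(o))
E
python3 d.py above "(228,312)" "(183,187)"
```

```text
(no output)
```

View pics/above.png

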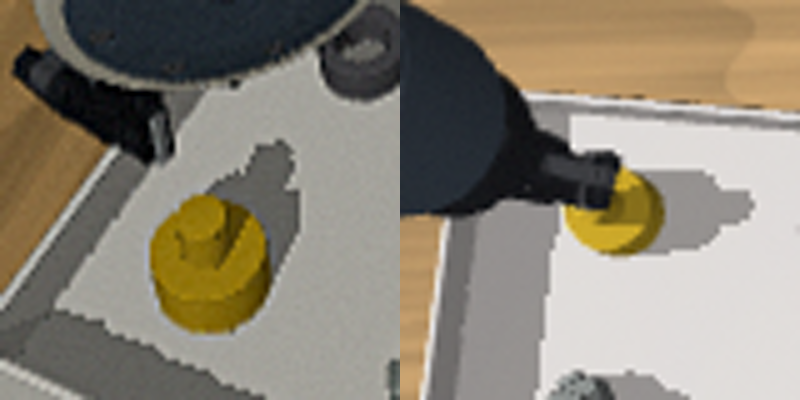

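Side view: the open finger is at (31+188, 28+272) in the full frame, just above the stub; top view: the fingers hang over the stub. Descending.

Emit:
drive_tool(fingers=[0.45,0.45,0.45,0.45,0.45,0.45,0.45,0.45,0.45,0.45,0.45,0.45], slide=[[0,0,0.05],[0,0,0.1],[0,0,0.15],[0,0,0.2],[0,0,0.25],[0,0,0.3],[0,0,0.34],[0,0,0.38],[0,0,0.41],[0,0,0.44],[0,0,0.46],[0,0,0.465]], twist=[0,0,0,0,0,0,0,0,0,0,0,0])

```text
t: 4.43
ee_pos: [0.6064, 0.2981, 0.0561]
eef_rot: [0.0, 0.992, -0.124, -0.0]
wrist_force: [0.1, 0.9, 0.5]
grip_width: 0.0387
grasp_force: 0.0
```

Emit:
drive_tool(fingers=[0,0,0,0,0,0], slide=[[0,0,0],[0,0,0],[0,0,0],[0,0,0],[0,0,0],[0,0,0]], twist=[0,0,0,0,0,0], squeeze=40)

```text
t: 4.93
ee_pos: [0.6068, 0.2984, 0.0572]
eef_rot: [-0.0, 0.992, -0.124, 0.0]
wrist_force: [-0.3, 0.0, 0.6]
grip_width: 0.0206
grasp_force: 39.1
```

Emit:
drive_tool(fingers=[0,0,0,0,0,0,0,0,0,0], slide=[[0,0,-0.03],[0,0,-0.08],[0,0,-0.16],[0,0,-0.25],[0,0,-0.34],[0,0,-0.43],[0,0,-0.52],[0,0,-0.61],[0,0,-0.68],[0,0,-0.715]], twist=[0,0,0,0,0,0,0,0,0,0])

```text
t: 5.77
ee_pos: [0.6075, 0.2986, 0.2038]
eef_rot: [-0.001, 0.992, -0.124, 0.002]
wrist_force: [-0.4, 0.2, 0.6]
grip_width: 0.0205
grasp_force: 39.1
```

Emit:
drive_tool(fingers=[0,0,0,0,0,0,0,0,0,0], slide=[[0,0.02,0],[0,0.08,0],[0,0.16,0],[-0.01,0.26,0],[-0.01,0.36,0],[-0.01,0.46,0],[-0.01,0.56,0],[-0.02,0.66,0],[-0.02,0.76,0],[-0.02,0.845,0]], twist=[0,0,0,0,0,0,0,0,0,0])

```text
t: 6.6
ee_pos: [0.5603, 0.1339, 0.1992]
eef_rot: [0.0, 0.992, -0.124, -0.001]
wrist_force: [-0.5, -0.5, 0.1]
grip_width: 0.0208
grasp_force: 39.1
```

Emit:
drive_tool(fingers=[0,0,0,0,0,0,0,0,0,0,0,0], slide=[[0,0.1,0],[0,0.2,0],[0,0.3,0],[-0.01,0.4,0],[-0.01,0.5,0],[-0.01,0.6,0.02],[-0.01,0.69,0.05],[-0.02,0.76,0.08],[-0.02,0.81,0.1],[-0.02,0.84,0.12],[-0.02,0.84,0.13],[-0.02,0.84,0.13]], twist=[0,0,0,0,0,0,0,0,0,0,0,0])

```text
t: 7.6
ee_pos: [0.5161, -0.0263, 0.1734]
eef_rot: [0.0, 0.992, -0.124, -0.0]
wrist_force: [-0.3, 0.2, -1.0]
grip_width: 0.0203
grasp_force: 39.1
```

```bash
python3 d.py port1 "(319,200)" "(298,213)"; python3 - <<'E'
from h import *
np.set_printoptions(precision=4,suppress=True)
s=arm.sense();print(s["ee_pos"],s["grip_width"])
e=s["ee_pos"]
for c in("side","top"):
    for l in("cap","port"):print(c,l,[(q["at"],q["conf"]) for q in arm.tip_of(c,l)[:2]])
    print(c,"pred cap origin",proj([e[0],e[1],e[2]-.052],c))
E
```

```text
[ 0.5166 -0.0259  0.174 ] 0.020728225752699867
side cap [([369.9, 118.2], 0.55)]
side port [([319.0, 209.2], 0.96), ([262.3, 287.8], 0.19)]
side pred cap origin [319.1332 199.6967]
top cap []
top port [([298.8, 215.8], 0.71), ([476.0, 207.7], 0.23)]
top pred cap origin [296.9294 213.8052]
```

View pics/port1.png

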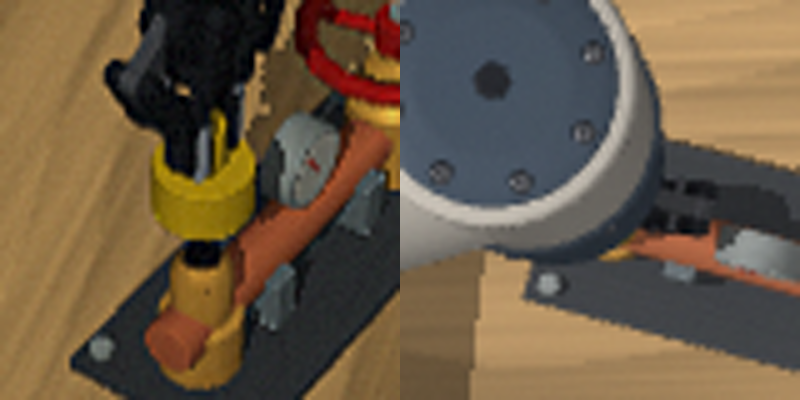

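The cap hangs centred over the port: in the side view the skirt spans columns 309–330 (centre 319.5), against the port at about 319.5. Lowering it on now.

Emit:
drive_tool(fingers=[0,0,0,0,0,0,0,0,0,0], slide=[[0,0,0.03],[0,0,0.06],[0,0,0.09],[0,0,0.12],[0,0,0.15],[0,0,0.18],[0,0,0.2],[0,0,0.22],[0,0,0.24],[0,0,0.24]], twist=[0,0,0,0,0,0,0,0,0,0])

```text
t: 8.73
ee_pos: [0.5158, -0.0265, 0.1251]
eef_rot: [0.0, 0.992, -0.124, -0.001]
wrist_force: [0.7, -0.5, -0.2]
grip_width: 0.0204
grasp_force: 39.1
```

Emit:
drive_tool(fingers=[0,0,0,0,0,0,0,0], slide=[[0,0,0.015],[0,0,0.03],[0,0,0.04],[0,0,0.05],[0,0,0.06],[0,0,0.065],[0,0,0.07],[0,0,0.07]], twist=[0,0,0,0,0,0,0,0])

```text
t: 9.4
ee_pos: [0.5163, -0.0264, 0.113]
eef_rot: [0.0, 0.992, -0.123, 0.0]
wrist_force: [-3.3, 1.3, 6.1]
grip_width: 0.0204
grasp_force: 40.1
```

Emit:
drive_tool(fingers=[0,0,0,0], slide=[[0,0,0.005],[0,0,0.01],[0,0,0.015],[0,0,0.015]], twist=[0,0,0,0])

```text
t: 9.73
ee_pos: [0.5165, -0.0265, 0.1129]
eef_rot: [0.0, 0.992, -0.123, 0.001]
wrist_force: [-11.6, 2.4, 26.0]
grip_width: 0.0208
grasp_force: 42.0
```

It stops hard at z = 0.113, as expected for seated. Easing off, then opening and rising.

Emit:
drive_tool(fingers=[0,0,0.45,0.45,0.45,0.45,0.45], slide=[[0,0,-0.01],[0,0,-0.02],[0,0,-0.02],[0,0,-0.02],[0,0,-0.02],[0,0,-0.02],[0,0,-0.02]], twist=[0,0,0,0,0,0,0])

```text
t: 10.32
ee_pos: [0.5162, -0.0265, 0.1126]
eef_rot: [0.0, 0.992, -0.124, -0.0]
wrist_force: [0.2, 0.9, -0.2]
grip_width: 0.0383
grasp_force: 0.0
```

Emit:
drive_tool(fingers=[0.45,0.45,0.45,0.45,0.45,0.45,0.45,0.45,0.45,0.45], slide=[[0,0,-0.02],[0,0,-0.06],[0,0,-0.12],[0,0,-0.2],[0,0,-0.28],[0,0,-0.36],[0,0,-0.44],[0,0,-0.52],[0,0,-0.57],[0,0,-0.6]], twist=[0,0,0,0,0,0,0,0,0,0])

```text
t: 11.15
ee_pos: [0.5168, -0.0265, 0.235]
eef_rot: [-0.0, 0.992, -0.124, 0.001]
wrist_force: [-1.2, 0.2, -0.2]
grip_width: 0.0384
grasp_force: 0.0
```

Emit:
drive_tool(fingers=[0.45,0.45,0.45,0.45,0.45,0.45,0.45,0.45,0.45,0.45,0.45], slide=[[-0.01,0.03,0],[-0.03,0.1,0],[-0.05,0.19,0],[-0.08,0.28,0],[-0.11,0.38,0],[-0.13,0.48,0],[-0.16,0.57,0],[-0.18,0.65,0],[-0.2,0.7,0],[-0.2,0.715,0],[-0.2,0.715,0]], twist=[0,0,0,0,0,0,0,0,0,0,0])

```text
t: 12.07
ee_pos: [0.4417, -0.1559, 0.2326]
eef_rot: [-0.0, 0.992, -0.124, -0.0]
wrist_force: [0.3, -0.3, -0.7]
grip_width: 0.0383
grasp_force: 0.0
```

```bash
python3 d.py grip1 "(340,185)" "(320,220)"; python3 - <<'E'
from h import *
s=arm.sense();print(s["ee_pos"])
for c in("side","top"):
    for l in("cap","grip_centre","crank_grip"):print(c,l,[(np.round(q["at"],1),round(q["conf"],2)) for q in arm.tip_of(c,l)[:2]])
    print(c,"pred cap origin",proj([.5163,-.0268,.061],c),"grip ctr",proj([.4423,-.155,.1405],c))
E
```

```text
[ 0.44243895 -0.15506579  0.2327073 ]
side cap [(array([316., 220.]), 0.82), (array([362.5, 169.3]), 0.45)]
side grip_centre [(array([363.6, 170.8]), 0.55), (array([259.6, 286.6]), 0.24)]
side crank_grip [(array([363.8, 178.9]), 0.64)]
side pred cap origin [319.01593485 216.6022004 ] grip ctr [363.49292776 167.40295184]
top cap [(array([230.3, 192.8]), 0.45)]
top grip_centre [(array([205.8, 212.8]), 0.16)]
top crank_grip []
top pred cap origin [298.94004597 215.85711043] grip ctr [347.39497372 240.5928476 ]
```

View pics/grip1.png

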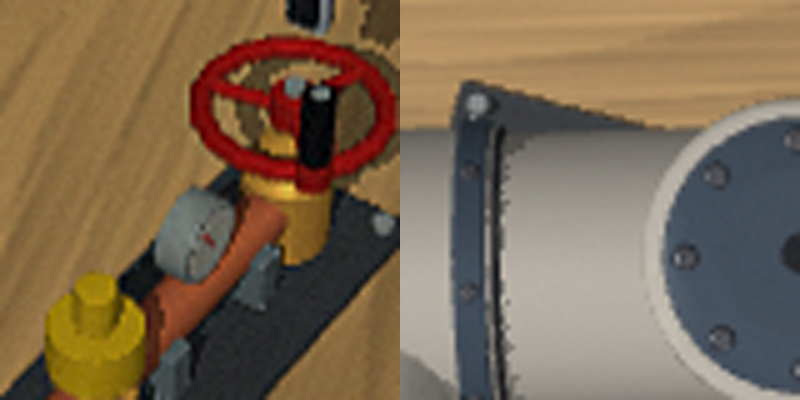

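The side view shows the cap sitting upright on the port, with its stub top at about (319.4,201). The grip is unmoved at (363,170). I'll check the cap height by projection.

```bash
python3 - <<'E'
from h import *
for z in (.117,.122,.127): print(z,proj([.5163,-.0268,z],"side"))
m=arm.masks_of("side","cap")[0] if arm.read_camera("side") is not None else 0
print(m["bbox"],m["conf"])
import itertools
for z0 in (.061,.066):
    P=[]
    for r,a,b in((.025,z0,z0+.03),(.011,z0+.03,z0+.056)):
        for t in np.linspace(0,6.28,60):
            P+= [proj([.5163+r*np.cos(t),-.0268+r*np.sin(t),z],"side") for z in(a,b)]
    P=np.array(P);print(z0,P.min(0),P.max(0))
E
```

```text
0.117 [319.34428018 200.93130754]
0.122 [319.37459781 199.4843423 ]
0.127 [319.40508562 198.02925435]
[306.7, 204.2, 330.0, 224.2] 0.89
0.061 [309.02675741 197.71972285] [329.32743053 224.04993175]
0.066 [309.02815322 196.27277496] [329.38488999 222.69105934]
```

Cap seated (predicted stub top row 200.9, seen 201). Lowering over the grip and closing.

Emit:
drive_tool(fingers=[0.45,0.45,0.45,0.45,0.45,0.45,0.45,0.45,0.45,0.45,0.45,0.45], slide=[[0,0,0.03],[0,0,0.07],[0,0,0.12],[0,0,0.17],[0,0,0.22],[0,0,0.27],[0,0,0.32],[0,0,0.36],[0,0,0.4],[0,0,0.43],[0,0,0.45],[0,0,0.455]], twist=[0,0,0,0,0,0,0,0,0,0,0,0])

```text
t: 13.57
ee_pos: [0.4421, -0.1552, 0.1412]
eef_rot: [0.0, 0.992, -0.124, -0.001]
wrist_force: [-0.9, -0.5, 0.6]
grip_width: 0.0385
grasp_force: 0.0
```

Emit:
drive_tool(fingers=[0,0,0,0,0,0], slide=[[0,0,0],[0,0,0],[0,0,0],[0,0,0],[0,0,0],[0,0,0]], twist=[0,0,0,0,0,0], squeeze=50)

```text
t: 14.07
ee_pos: [0.4426, -0.1552, 0.1424]
eef_rot: [-0.0, 0.992, -0.124, 0.0]
wrist_force: [-0.6, 1.2, 3.1]
grip_width: 0.0164
grasp_force: 48.8
```

```bash
python3 - <<'E'
from h import *
s=arm.sense();print(s["ee_pos"],s["wrist_force"],s["grip_width"],s["eef_rot"],s["joints"])
E
```

```text
[ 0.44263957 -0.15519933  0.14240884] [-0.63182499  1.19597084  3.10010523] 0.01640914392242163 [-7.73049055e-05  9.92339006e-01 -1.23544004e-01  4.11910414e-04] [-1.84649327e-03  1.59652104e-01 -2.96249830e-01 -5.92670586e-05
 -1.11405788e+00  1.32494799e+00]
```

Emit:
drive_tool(fingers=[0,0,0,0,0,0,0,0,0,0,0,0], slide=[[0.011,-0.009,0],[0.036,-0.0265,0],[0.0755,-0.0455,0],[0.1175,-0.0575,0],[0.1605,-0.062,0],[0.204,-0.059,0],[0.2465,-0.0485,0],[0.286,-0.031,0],[0.322,-0.0065,0],[0.348,0.0175,0],[0.3565,0.027,0],[0.3565,0.027,0]], twist=[0,0,0,0,0,0,0,0,0,0,0,0])

```text
t: 15.07
ee_pos: [0.5114, -0.1792, 0.1424]
eef_rot: [0.001, 0.992, -0.124, 0.001]
wrist_force: [0.4, -2.7, 3.6]
grip_width: 0.0167
grasp_force: 49.0
```

```bash
cat > f.py <<'E'
from h import *
s=arm.sense();e=np.array(s["ee_pos"]);f=np.array(s["wrist_force"]);c=np.array([.4652,-.1993])
v=e[:2]-c;r=np.linalg.norm(v);u=v/r;t=np.array([-u[1],u[0]])
print("ee",e.round(4),"r",round(r*1e3,2),"phi",np.rad2deg(np.arctan2(v[1],v[0]))+14.2,"Frad",f[:2]@u,"Ftan",f[:2]@t,"Fz",f[2],"w",s["grip_width"],s["grasp_force"],"t",s["t"],"tq",np.array(s["wrist_torque"]).round(2))
E
python3 f.py
```

```text
ee [ 0.5114 -0.1792  0.1424] r 50.37 phi 37.76735570717088 Frad -0.6618342747973412 Ftan -2.6298795482574953 Fz 3.571844731810947 w 0.016707865463024933 49.01206612586975 t 15.0667 tq [-0.71  0.16 -0.03]
```

Emit:
drive_tool(fingers=[0,0,0,0,0,0,0,0,0,0], slide=[[0.0105,0.014,0],[0.0245,0.036,0],[0.036,0.0595,0],[0.045,0.084,0],[0.0505,0.1055,0],[0.0535,0.1225,0],[0.055,0.1355,0],[0.0555,0.1445,0],[0.0555,0.1445,0],[0.0555,0.1445,0]], twist=[0,0,0,0,0,0,0,0,0,0])

```text
t: 15.9
ee_pos: [0.5147, -0.2091, 0.1424]
eef_rot: [0.0, 0.992, -0.123, 0.001]
wrist_force: [1.2, -0.8, 4.3]
grip_width: 0.0168
grasp_force: 49.0
```

```bash
python3 f.py
```

```text
ee [ 0.5147 -0.2091  0.1424] r 50.44 phi 3.0128452501442755 Frad 1.3519584777236926 Ftan -0.5071739202994457 Fz 4.304594326285067 w 0.01681353550710675 49.049736857414246 t 15.9 tq [-0.25 -0.29  0.02]
```

Emit:
drive_tool(fingers=[0,0,0,0,0,0], slide=[[0,0.005,0],[0.0005,0.01,0],[0.0005,0.015,0],[0.0005,0.02,0],[0.0005,0.02,0],[0.0005,0.02,0]], twist=[0,0,0,0,0,0])

```text
t: 16.4
ee_pos: [0.5138, -0.2127, 0.1424]
eef_rot: [0.0, 0.992, -0.123, 0.001]
wrist_force: [1.9, 1.2, 5.4]
grip_width: 0.0167
grasp_force: 49.1
```

```bash
python3 f.py
```

```text
ee [ 0.5138 -0.2127  0.1424] r 50.43 phi -1.2116277447194275 Frad 1.5134024306134508 Ftan 1.641992288570636 Fz 5.444226366725405 w 0.016705930708683984 49.0659499168396 t 16.4 tq [ 0.19 -0.95  0.01]
```

Emit:
drive_tool(fingers=[0,0,0,0], slide=[[0,0.005,0],[0,0.01,0],[0,0.01,0],[0,0.01,0]], twist=[0,0,0,0])

```text
t: 16.73
ee_pos: [0.5135, -0.2137, 0.1424]
eef_rot: [-0.001, 0.992, -0.123, 0.001]
wrist_force: [3.3, 4.4, 5.9]
grip_width: 0.0167
grasp_force: 49.3
```

```bash
python3 f.py
```

```text
ee [ 0.5135 -0.2137  0.1424] r 50.42 phi -2.4187357688588946 Frad 1.86087275723972 Ftan 5.163303254348175 Fz 5.870774037717237 w 0.016720664244620317 49.29454028606415 t 16.7333 tq [ 1.46 -0.88  0.02]
```

Emit:
drive_tool(fingers=[0,0,0,0], slide=[[0,0.005,0],[0,0.01,0],[0,0.01,0],[0,0.01,0]], twist=[0,0,0,0])

```text
t: 17.07
ee_pos: [0.5135, -0.214, 0.1424]
eef_rot: [-0.002, 0.992, -0.123, 0.002]
wrist_force: [3.0, 10.9, 8.2]
grip_width: 0.0165
grasp_force: 49.6
```

```bash
python3 f.py
```

```text
ee [ 0.5135 -0.214   0.1424] r 50.5 phi -2.701068808992776 Frad -0.24329312744102793 Ftan 11.266480602244695 Fz 8.217028728125435 w 0.01648078273961639 49.56641972064972 t 17.0667 tq [ 3.74 -1.17  0.02]
```

Emit:
drive_tool(fingers=[0,0,0,0], slide=[[0,0.005,0],[0,0.01,0],[0,0.01,0],[0,0.01,0]], twist=[0,0,0,0])

```text
t: 17.4
ee_pos: [0.5135, -0.2142, 0.1423]
eef_rot: [-0.004, 0.992, -0.123, 0.002]
wrist_force: [3.8, 16.7, 9.8]
grip_width: 0.0168
grasp_force: 49.9
```

```bash
python3 f.py
```

```text
ee [ 0.5135 -0.2142  0.1423] r 50.51 phi -2.97178756595628 Frad -1.3149022726247943 Ftan 17.103108183055856 Fz 9.776113678922973 w 0.01676322297194481 49.890952706336975 t 17.4 tq [ 6.07 -1.35  0.05]
```

Hard stop found: force climbs 6 N per 2 mm while the TCP stays at φ = -2.5°, matching the -2.3° predicted from the fit. Now backing off anticlockwise.

Emit:
drive_tool(fingers=[0,0,0,0,0,0,0,0,0,0,0,0], slide=[[0.0025,-0.027,0],[0.0025,-0.0485,0],[-0.001,-0.079,0],[-0.0125,-0.121,0],[-0.035,-0.168,0],[-0.0705,-0.2125,0],[-0.1225,-0.252,0],[-0.1825,-0.277,0],[-0.2475,-0.2855,0],[-0.312,-0.277,0],[-0.3725,-0.252,0],[-0.424,-0.2125,0]], twist=[0,0,0,0,0,0,0,0,0,0,0,0])

```text
t: 18.4
ee_pos: [0.4399, -0.1564, 0.1424]
eef_rot: [0.0, 0.992, -0.123, 0.001]
wrist_force: [6.1, -4.4, 2.6]
grip_width: 0.0166
grasp_force: 49.4
```

```bash
python3 f.py
```

```text
ee [ 0.4399 -0.1564  0.1424] r 49.79 phi 134.73545236474322 Frad -6.911000112909305 Ftan -3.0204378243055237 Fz 2.599558781850797 w 0.016591498919802824 49.4449120759964 t 18.4 tq [-1.5  -1.89  0.01]
```

Emit:
drive_tool(fingers=[0,0,0,0,0,0,0,0,0,0,0,0], slide=[[-0.0395,0.052,0],[-0.0645,0.112,0],[-0.073,0.177,0],[-0.0645,0.2415,0],[-0.0395,0.302,0],[0,0.3535,0],[0.052,0.3935,0],[0.112,0.4185,0],[0.177,0.427,0],[0.2415,0.4185,0],[0.302,0.3935,0],[0.3535,0.3535,0]], twist=[0,0,0,0,0,0,0,0,0,0,0,0])

```text
t: 19.4
ee_pos: [0.4897, -0.2435, 0.1423]
eef_rot: [0.0, 0.992, -0.124, -0.002]
wrist_force: [-4.2, 1.3, 12.7]
grip_width: 0.0168
grasp_force: 50.3
```

```bash
python3 f.py
```

```text
ee [ 0.4897 -0.2435  0.1423] r 50.56 phi -46.81963418953835 Frad -3.155112813765556 Ftan -3.002116937254417 Fz 12.705682668686306 w 0.016823050464558918 50.33203482627869 t 19.4 tq [ 0.84  1.49 -0.02]
```

Emit:
drive_tool(fingers=[0,0,0,0,0,0,0,0,0,0,0,0], slide=[[0.0395,-0.052,0],[0.0645,-0.112,-0.001],[0.073,-0.177,-0.001],[0.0645,-0.2415,-0.002],[0.0395,-0.302,-0.002],[0,-0.3535,-0.003],[-0.052,-0.3935,-0.003],[-0.112,-0.4185,-0.003],[-0.177,-0.427,-0.003],[-0.2415,-0.4185,-0.003],[-0.302,-0.3935,-0.003],[-0.3535,-0.3535,-0.003]], twist=[0,0,0,0,0,0,0,0,0,0,0,0])

```text
t: 20.4
ee_pos: [0.439, -0.1569, 0.1425]
eef_rot: [0.0, 0.992, -0.123, 0.0]
wrist_force: [7.8, -6.5, -2.1]
grip_width: 0.0167
grasp_force: 49.3
```

```bash
python3 f.py
```

```text
ee [ 0.439  -0.1569  0.1425] r 49.84 phi 135.97660917598802 Frad -9.679139811027632 Ftan -3.220369541604581 Fz -2.0535886840113053 w 0.016729772741809465 49.329872131347656 t 20.4 tq [-2.51 -2.57  0.05]
```

Emit:
drive_tool(fingers=[0,0,0,0,0,0,0,0,0,0,0,0], slide=[[-0.0385,0.052,0],[-0.0625,0.112,0],[-0.071,0.177,0],[-0.0625,0.2415,0],[-0.0375,0.302,0],[0.002,0.3535,0],[0.054,0.3935,0],[0.114,0.4185,0],[0.179,0.427,0],[0.2435,0.4185,0],[0.304,0.3935,0],[0.3535,0.3535,0]], twist=[0,0,0,0,0,0,0,0,0,0,0,0])

```text
t: 21.4
ee_pos: [0.4894, -0.2436, 0.1424]
eef_rot: [0.0, 0.992, -0.124, -0.002]
wrist_force: [-1.9, -0.7, 7.1]
grip_width: 0.0169
grasp_force: 50.1
```

```bash
python3 f.py
```

```text
ee [ 0.4894 -0.2436  0.1424] r 50.46 phi -47.16456870899472 Frad -0.3016769227909152 Ftan -1.9918732736258988 Fz 7.109628071080933 w 0.016923126128650177 50.1483678817749 t 21.4 tq [-0.36  0.88 -0.01]
```

Emit:
drive_tool(fingers=[0,0,0,0,0,0,0,0,0,0], slide=[[0.0195,-0.0205,0],[0.04,-0.049,0],[0.0565,-0.0795,0],[0.067,-0.1085,0],[0.0735,-0.1335,0],[0.076,-0.151,0],[0.077,-0.1615,0],[0.077,-0.1615,0],[0.077,-0.1615,0],[0.077,-0.1615,0]], twist=[0,0,0,0,0,0,0,0,0,0])

```text
t: 22.23
ee_pos: [0.5134, -0.2146, 0.1424]
eef_rot: [-0.0, 0.992, -0.124, -0.0]
wrist_force: [0.4, 0.3, 4.0]
grip_width: 0.0164
grasp_force: 50.2
```

```bash
python3 f.py; python3 d.py end "(355,175)" "(350,225)"
```

```text
ee [ 0.5134 -0.2146  0.1424] r 50.53 phi -3.432295323377499 Frad 0.2915395413495708 Ftan 0.4469117377080445 Fz 4.013701503541429 w 0.01640520062162278 50.24345397949219 t 22.2333 tq [-0.05  0.07  0.05]
```

View pics/end.png

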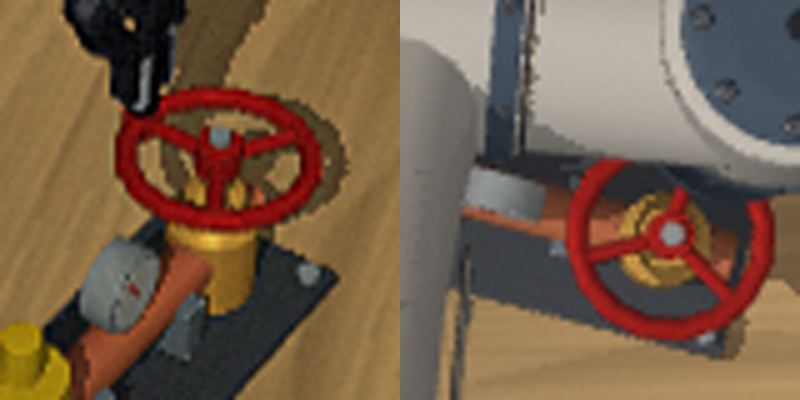

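The fingers still hold the grip at the back of the rim, side view (383,156), and the wheel is about 1° short of the target. Moving the last millimetre and averaging the readings.

Emit:
drive_tool(fingers=[0,0,0,0], slide=[[0,-0.0025,0],[0,-0.005,0],[0,-0.005,0],[0,-0.005,0]], twist=[0,0,0,0])

```text
t: 22.67
ee_pos: [0.5136, -0.2139, 0.1424]
eef_rot: [0.0, 0.992, -0.124, -0.0]
wrist_force: [-2.2, -1.1, 4.9]
grip_width: 0.0168
grasp_force: 50.2
```

```bash
python3 - <<'E'
from h import *
E=[];F=[]
for i in range(12):
    arm.read_camera("side");s=arm.sense();E.append(s["ee_pos"]);F.append(s["wrist_force"])
e=np.mean(E,0);print(e,np.std(E,0),np.mean(F,0))
v=e[:2]-[.4652,-.1993];print(np.rad2deg(np.arctan2(v[1],v[0]))+14.2)
E
```

```text
[ 0.51366428 -0.21378047  0.14241609] [2.51691228e-05 4.28367249e-05 6.47517542e-06] [-2.62377977 -0.68996815  4.16848371]
-2.4354326541455436
```

Emit:
drive_tool(fingers=[0,0,0,0,0,0], slide=[[0,-0.001,0],[0,-0.002,0],[0,-0.002,0],[0,-0.002,0],[0,-0.002,0],[0,-0.002,0]], twist=[0,0,0,0,0,0])

```text
t: 23.77
ee_pos: [0.5138, -0.2133, 0.1424]
eef_rot: [-0.0, 0.992, -0.124, -0.0]
wrist_force: [-4.9, -0.1, 4.6]
grip_width: 0.0165
grasp_force: 50.1
```

```bash
python3 f.py; python3 - <<'E'
from h import *
m=arm.read_camera("side");r=arm.masks_of("side","cap");print([(q["bbox"],round(q["conf"],2)) for q in r[:2]])
print(arm.tip_of("side","jar")[:1],np.abs(arm.sense()["dq"]).max())
E
python3 f.py
```

```text
ee [ 0.5138 -0.2133  0.1424] r 50.62 phi -1.8563789296076898 Frad -4.687458210196017 Ftan -1.428510009689909 Fz 4.58990137187777 w 0.016515514685974314 50.1468425989151 t 23.7667 tq [-0.09  1.48  0.02]
[([305.9, 200.5, 330.7, 225.3], 0.94)]
[{'at': [243.6, 206.8], 'conf': 0.63}] 0.0012935664405222804
ee [ 0.5138 -0.2133  0.1424] r 50.62 phi -1.897114870387501 Frad -3.934839632534677 Ftan -1.3897018026882888 Fz 2.964242691847679 w 0.016732665815908637 50.14405846595764 t 23.9167 tq [-0.09  1.6   0.01]
```

```bash
python3 -c "
from plant import arm
print(arm.job_done())"
```

```text
the job is handed in; nothing more can be done
None
```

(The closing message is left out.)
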